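Index the setting-ring turret of a bore comparator and lock it

ROBOT

A 6-joint arm with a two-finger parallel gripper is mounted at the origin on a cart in front of the work surface, level with it; the furniture and walls round the work are solid. World frame = base frame: x ahead of the robot, y to its left, z up, the work surface at z = 0. Lengths are in m, angles in rad, forces in N, time in s.
With the tool pointing down it reaches from about 0.375 to 0.975 m from the base axis. Payload 3.8 kg.
Tool frame: the origin (TCP) lies at the very end of the fingers, on their centre line; the grasp point (between the pads) lies 19 mm behind it; z points along the fingers, y is the direction in which the jaws open and shut (so a half turn about z gives the same grasp; the last joint's range is limited). The gripper opens to 88 mm and grips with 3 to 60 N. Pads are 18 mm wide; open, the fingers measure 123 mm over their backs; the gripper's body (75 mm by 187 mm) begins 45 mm behind the grasp point.
Start: joints at [-1.231, 0.264, 1.604, -0, 1.274, -0.037], TCP at [0.248, -0.628, 0.239] pointing down, gripper open.
Joint ranges: [-2.63, 2.63], [-0.94, 2.18], [0.31, 2.57], [-1.31, 4.45], [0, 2.66], [-2.55, 2.55]. Speed limits (rad/s): [2.57, 2.57, 3.14, 3.14, 3.14, 3.14].

INTERFACE

Orientations are given as [roll, pitch, yaw] about the fixed x, y, z axes, in that order (R = Rz(yaw) Ry(pitch) Rx(roll)).
In Python, from plant import status, cams, manip gives the robot as it stands.
- The arm moves only by the shell command python3 -m pendant 'ROWS' [OPENING] [FORCE]. ROWS is text: rows parted by semicolons, each of 6 numbers parted by spaces: the shift along the tool's x, y, z in m, then the turn, a rotation vector about the tool's x, y, z in degrees. In form: dx dy dz wx wy wz; .... A call has exactly 5 rows; each row shifts and turns the commanded pose from where the row before left it, along the tool's axes as they then stand; what a row does not reach is not made up. A row lasts 1/8 s, in which the tool goes at most 62.5 mm and 10.7 degrees, less where a joint would pass 70% of its speed; a pose out of reach is approached as far as the arm can. A call is refused whole if a number of a shift passes 0.0625 or a number of a turn 10.7, either way. A call with a gripper value outside its range is refused whole. OPENING is the opening, from 0 (shut) to 1 (fully open), set as the call begins (- or left out, the last holds). The fingers move at their own pace and stop on an object; FORCE is the grip in N (left out, the last holds). Time passes only in rows, so rows that do not move let the fingers close, or fill a call up. It gives the time, the measured TCP pose, the force and the opening at its end, in the units of the state.
- status.state(): the state, without advancing time (a new reading comes with each control period).
- cams.grab_frame(name): name is "scene" or "top" or "wrist"; returns a dict with "image" (480x640x3 uint8, red, green, blue), "depth" (480x640 float32, m along the optical axis (not along the pixel's ray), 0 where there is no reading), "mtx" (3x3 intrinsics, pixels), "origin" and "orientation" of the camera in the world; the wrist camera has in their place "T_tool_cam" (4x4, takes a point from camera to tool coordinates, whose origin is the TCP and whose axes are the flange's). Camera axes: x right, y down, z forward; pixel columns grow to the right and rows downward; lengths in m; the calibration is good to about 2 mm. A picture is of the moment at which its call begins: read the wrist's pose just before it.
- manip.job_done(): hands the job in, once; it reports no verdict.
The state is a dict: "time_s": time; "joints": joint angles; "qvel": joint speeds; "tau": joint torques, N m; "tool_pos": TCP position; "ee_rot": TCP orientation; "ft_force": force on the tool from outside, world axes, zero at the start; "torque": the same for the moment, N m; "gripper_width": opening from 0.0 (shut) to 1.0 (fully open).
Only numpy, scipy, OpenCV 4.12 (cv2) and the standard library are available. Lean on these libraries where they do the work, as an engineer would, in place of code of your own. Each camera call takes 0.05 s, during which the arm holds its last target.

TASK

The bore gauge is to be zeroed on the small setting ring: push the turret's upright tabs to step it round until the small ring clicks into place under the gauge's measuring plug, then push the black thumb piece of the lock bolt fully in so that the turret is locked there. It is all done by pushing: leave the rings, the bearing and the gauge head on the comparator untouched, and do not lift or shift the loose things on the bench.

Things in the scene. Friction and masses are not known exactly. Their poses are not given: they have to be found in the camera images.
- comparator: fixed grey base plate, 12 mm thick; origin on the bench under the turret's axis. Own +x points to the far side (230 mm column with the gauge head); the -x side is the operator's, where the turret is open from above; lock bolt on its -y side, brass spring plunger (up to 38 mm high) on its +y side. Turned -0.12 to 0.4 rad (counter-clockwise) from the world axes
- turret_axis (a point): turret's vertical axis at its top face, 40 mm above the bench. Turret: flat aluminium disc 160 mm across (dark flange below, 192 mm) with four stations 90 degrees apart, 52 mm from the axis, marked with drilled dots; counter-clockwise from above: small ring (three dots), large ring (four dots), sealed bearing (one dot), empty nest (two dots)
- turret (a joint): turret angle in rad, counter-clockwise from above, turns either way. 0 or any whole turn (6.283) = small ring under the plug. A spring plunger clicks in at each station (every 1.571 rad): it catches within about 0.08 rad and centres the turret. 7 to 10 N at a tab to leave a click, about 1 N between clicks; the turret stays where it is left
- small_ring_centre (a point): centre of the small setting ring's upper face, 58 mm above the bench; turns with the turret
- plug_axis (a point): lower end of the gauge head's fixed vertical measuring plug (14 mm thick), 68 mm above the bench, on the far side of the turret, 52 mm from its axis: the chosen ring must stand under it. The head above reaches 285 mm above the bench and 25 mm from the plug towards the operator
- tab0 (a point): middle of one of four upright steel tabs at the rim, midway between stations; this one 45 degrees counter-clockwise of the small ring. Upright end: 97 to 117 mm from the axis, 13 mm thick along the turning direction, from 40 to 68 mm above the bench; under its path on the operator's side is only the base plate. Push it sideways, round the axis
- tab1 (a point): the same on the next tab, 90 degrees further counter-clockwise
- tab2 (a point): the same on the next tab
- tab3 (a point): the same on the next tab
- bolt_pad (a point): middle of the outer face of the lock bolt's black thumb piece (32 mm wide along the base's x, 14 mm thick, from 15 to 55 mm above the bench), 37 mm above the bench; push it towards the turret's axis, along the base's +y. With the bolt out this face is 142 mm from the axis, outside the tabs' path
- lock_bolt (a joint): travel of the lock bolt in m: 0 to 0.0015 drawn out at the start, 0.014 fully in against its stop, about 3 N to slide, stays where it is left. Its 8 mm nose enters only when a station is clicked in place; otherwise it strikes the turret's index rim after about 2 mm
- small_ring: the small setting ring, plain steel, 48 mm across, 18 mm high, the smallest ring on the turret; fixed on it, origin at its underside; not to be touched
- large_ring: the large setting ring, plain steel, 66 mm across, 20 mm high, fixed on the turret, origin at its underside; not to be touched
- master_bearing: the sealed bearing with black seals, 62 mm across, 14 mm high, fixed on the turret, origin at its underside; not to be touched
- gauge_head: column, arm, dial and measuring plug, fixed to the base, same origin as the base; not to be touched
- plug_gauge: loose bystander, steel plug gauge 35 mm across, 102 mm high, standing on the far right of the comparator
- loose_bearing: loose bystander, bearing 62 mm across, 14 mm high, lying at the left front of the bench
- tally_counter: loose bystander, tally counter 91 mm long, 26 mm high, lying near the bench's front edge, right of the marker
- marker: loose bystander, black marker 125 mm long, 20 mm high, lying between the comparator and the bench's front edge

How it is judged:
On the way:
1. the small ring is clicked in under the measuring plug while the lock bolt is still out (horizontal distance between small_ring_centre and plug_axis below 0.003 m and value of joint lock_bolt below 0.005 m), for 0.2 s.
At the end, for the whole second after the job is handed in: the small ring's centre is within 3 mm of the plug's axis seen from above, the lock bolt is in (travel over 11.5 mm of 14), the turret is at rest (horizontal distance between small_ring_centre and plug_axis below 0.003 m and value of joint lock_bolt above 0.0115 m and velocity of joint turret between -0.05 and 0.05 rad/s); the robot touches nothing.
It fails at once if a ring or the bearing on the turret is touched (contact force between any of the fingers, the arm and small_ring above 2 N or contact force between any of the fingers, the arm and large_ring above 2 N or contact force between any of the fingers, the arm and master_bearing above 2 N).
It fails at once if the gauge head is touched (contact force between any of the fingers, the arm and gauge_head above 2 N).
It fails at once if a loose thing is lifted or shifted by more than 25 mm (distance of any of marker, plug_gauge, loose_bearing, tally_counter from where it was at the start of the episode above 0.025 m).
It also fails if it takes over 61 s, if anything falls off the work surface, if the arm or the gripper's body presses on something with over 40 N, if the wrist force passes 120 N, or if a joint passes its speed limit or range.

## Working session

There is one attempt and no reset: what is moved stays moved. The work goes in short steps, Python scripts to look and compute and a shell command to move; the robot and the scene stay as the last step left them, time stands still between calls to the robot, and variables do not carry over. Pictures are saved under pics/ and viewed, and the job is handed in when it is done.

```bash
ls; mkdir -p pics; python3 - <<'E'
from plant import status,cams
import cv2,numpy as np
print(status.state())
for n in("scene","top"):
    f=cams.grab_frame(n); cv2.imwrite(f"pics/{n}0.png",f["image"][:,:,::-1]); np.savez(f"pics/{n}0.npz",**f)
    print(n,f["mtx"],f["origin"],f["orientation"])
E
```

```text
pics
{'time_s': 0.0, 'joints': array([-1.23091328e+00,  2.64726948e-01,  1.60534823e+00,  2.50774676e-05,
        1.27365723e+00, -3.69018928e-02]), 'qvel': array([ 8.03642425e-04, -9.54235636e-06,  6.47901609e-04,  1.62386406e-04,
        7.38126498e-04,  1.25290154e-03]), 'tau': array([-1.57557908e-03, -5.02117109e+01, -3.56872523e+01,  7.25619402e-02,
        2.93374783e-02, -1.46619282e-04]), 'tool_pos': array([ 0.2481305 , -0.62700129,  0.23741955]), 'ee_rot': array([-3.13945524e+00, -1.02889346e-04,  3.76777459e-01]), 'ft_force': array([ 0.35768663, -0.37694669,  0.472772  ]), 'torque': array([0.01077617, 0.04193669, 0.03321885]), 'gripper_width': 1.001904575063823}
scene [[458.33958784   0.         322.41721253]
 [  0.         458.33958784 241.28899668]
 [  0.           0.           1.        ]] [ 0.51734913 -0.28414078  0.76922939] [-2.52234185e+00 -2.16459049e-03 -4.02384036e-02]
top [[522.74879773   0.         317.92356369]
 [  0.         522.74879773 245.73287782]
 [  0.           0.           1.        ]] [0.47102212 0.22309883 1.1104297 ] [-3.06800169  0.00906909 -1.55838619]
```

View pics/scene0.png

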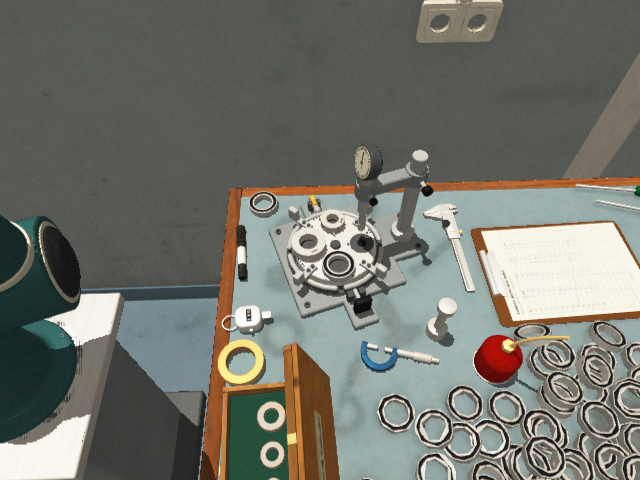

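View pics/top0.png

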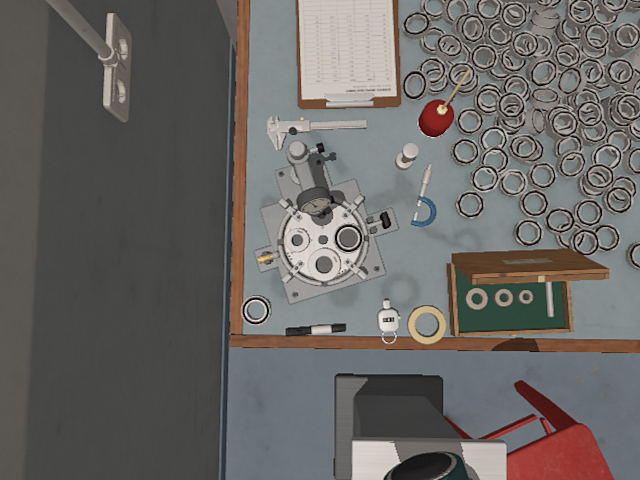

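The top view shows the comparator's turret at about (323,240), the lock bolt to its right (385,220), the plunger to its left (264,258) and the head at (315,200). Next I'll enlarge that area.

```bash
python3 - <<'E'
import cv2,numpy as np
for n,(a,b,c,d) in {"top":(130,310,240,420),"scene":(130,340,250,460)}.items():
    f=np.load(f"pics/{n}0.npz"); cv2.imwrite(f"pics/{n}0c.png",cv2.resize(f["image"][a:b,c:d,::-1],(600,600),interpolation=cv2.INTER_CUBIC))
E
```

```text
(no output)
```

View pics/top0c.png

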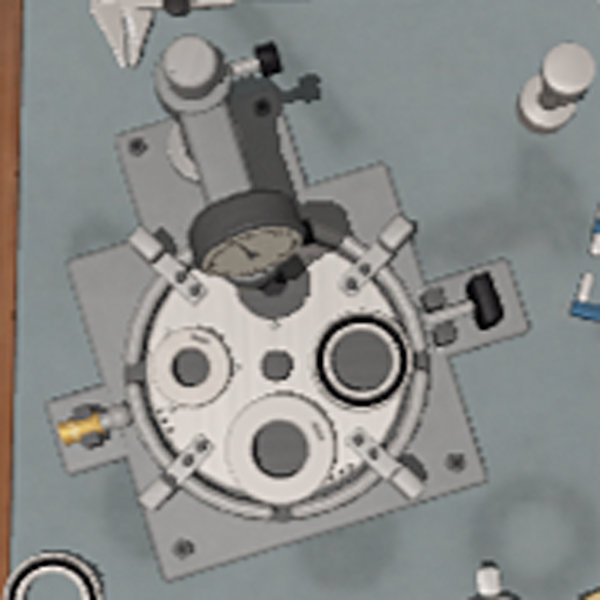

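View pics/scene0c.png

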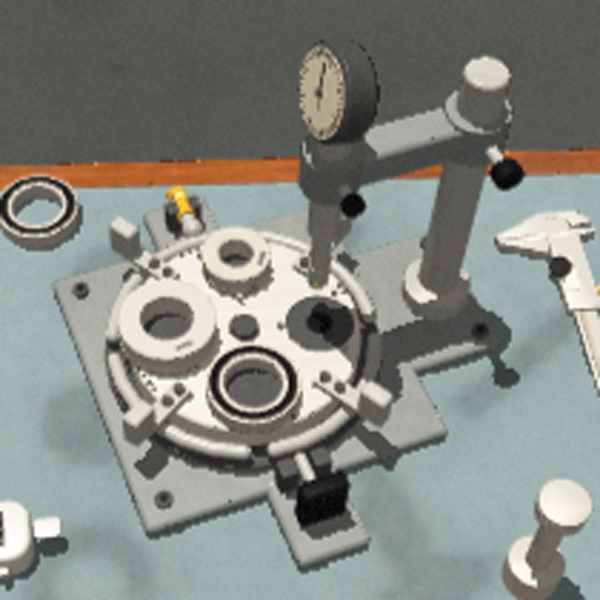

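The small ring (crop px 190,365) sits on the plunger's side, about 70° from the plug. The large ring is nearest the robot, the bearing on the bolt's side and the empty nest under the gauge. Going clockwise should therefore reach zero with no other click in between. Next I'll measure with depth from both cameras.

```bash
cat > h.py <<'E'
import numpy as np,cv2
from scipy.spatial.transform import Rotation as R
def cloud(f,uv=None):
    K=f["mtx"];d=f["depth"]
    v,u=np.mgrid[:480,:640]
    p=np.stack([(u-K[0,2])/K[0,0]*d,(v-K[1,2])/K[1,1]*d,d],-1)
    p=p@R.from_euler('xyz',f["orientation"]).as_matrix().T+f["origin"]
    p[d==0]=np.nan
    return p
def pix(f,P):
    q=(np.atleast_2d(P)-f["origin"])@R.from_euler('xyz',f["orientation"]).as_matrix()
    return q[:,:2]/q[:,2:]*[f["mtx"][0,0],f["mtx"][1,1]]+f["mtx"][:2,2]
def ray(f,u,v,z):
    Rm=R.from_euler('xyz',f["orientation"]).as_matrix();K=f["mtx"]
    d=Rm@[(u-K[0,2])/K[0,0],(v-K[1,2])/K[1,1],1]
    return f["origin"]+d*(z-f["origin"][2])/d[2]
E
python3 - <<'E'
from h import *
T=dict(np.load("pics/top0.npz"));S=dict(np.load("pics/scene0.npz"))
for n,f in(("top",T),("scene",S)):
    p=cloud(f); z=p[...,2]
    print(n,"bench",[np.round(p[v,u],4) for u,v in ([(300,320),(400,130),(420,250)] if n=="top" else [(250,295),(400,310)])])
    # map of heights around comparator
    if n=="top":
        np.set_printoptions(linewidth=250)
        for lo,hi in((.036,.045),(.055,.063),(.064,.073)):
            m=(z>lo)&(z<hi)&(p[...,0]>.35)&(p[...,0]<.75)&(p[...,1]>.05)&(p[...,1]<.4)
            nl,l,st,c=cv2.connectedComponentsWithStats(m.astype(np.uint8))
            for i in range(1,nl):
                if st[i,4]>12: print(lo,c[i].round(1),st[i,4],np.nanmedian(p[l==i],0).round(4),np.nanmean(p[l==i],0).round(4))
    q=[(262,192),(0,0)]
# manual px in top from crop
k=.3
for name,(a,b),z in [("axis hub",(277,365),.04),("small",(190,366),.058),("large",(280,447),.06),("bearing",(362,359),.054),("boltpad outer",(497,297),.055),("bolt in",(478,303),.055),("plunger",(95,430),.035)]:
    print(name,ray(T,240+a*k,130+b*k,z).round(4))
for name,(a,b),z in [("hub",(243,327),.04),("small",(237,252),.058),("large",(165,322),.06),("bearing",(256,383),.054)]:
    print("scene",name,ray(S,250+a*.35,130+b*.35,z).round(4))
E
```

```text
top bench [array([ 0.3952,  0.2701, -0.0008]), array([0.8046, 0.0604, 0.0039]), array([0.5461, 0.0174, 0.0013])]
0.036 [320.1 235.5] 2139 [0.5803 0.2299 0.0407] [0.5709 0.2295 0.0407]
0.036 [359.2 217.8] 31 [0.6086 0.1476 0.0369] [0.6088 0.1494 0.0371]
0.036 [369.4 218.8] 16 [0.6065 0.1291 0.0377] [0.6071 0.1283 0.0377]
0.036 [372.5 229. ] 19 [0.5856 0.1209 0.0383] [0.5858 0.1218 0.0383]
0.036 [347.5 237.7] 259 [0.5665 0.1724 0.0411] [0.5669 0.1732 0.041 ]
0.036 [296.4 239.9] 99 [0.5611 0.2788 0.0409] [0.5612 0.278  0.041 ]
0.036 [266.6 256.9] 102 [0.5254 0.3404 0.0378] [0.5256 0.339  0.0381]
0.036 [323.  264.3] 215 [0.5122 0.2229 0.0409] [0.5118 0.223  0.041 ]
0.036 [297.3 274.7] 14 [0.4894 0.2759 0.0378] [0.4899 0.2753 0.0392]
0.055 [385.6 219. ] 52 [0.6045 0.0963 0.0562] [0.6046 0.0971 0.0564]
0.055 [353.5 227.5] 19 [0.5875 0.1611 0.056 ] [0.5866 0.1621 0.0563]
0.055 [340.8 229.3] 13 [0.5832 0.1873 0.0561] [0.5825 0.1876 0.0564]
0.055 [296.4 239.7] 317 [0.5598 0.2764 0.0587] [0.5601 0.2772 0.0587]
0.055 [358.7 233.7] 16 [0.5744 0.1508 0.0559] [0.5741 0.1514 0.056 ]
0.055 [359.7 24
[... 219 characters left out ...]
6426 0.1542 0.0684] [0.6424 0.1546 0.0684]
0.064 [282.8 202.7] 60 [0.6332 0.305  0.0688] [0.6336 0.3052 0.0686]
0.064 [361.4 274.3] 61 [0.4923 0.1469 0.0681] [0.4917 0.1462 0.0682]
0.064 [285.7 277.4] 58 [0.4845 0.2964 0.0675] [0.4837 0.2968 0.0678]
scene bench [array([ 0.3984,  0.1439, -0.0005]), array([ 6.792e-01,  1.011e-01, -3.000e-04])]
axis hub [0.5628 0.2233 0.04  ]
small [0.56  0.276 0.058]
large [0.5115 0.2209 0.06  ]
bearing [0.5658 0.1716 0.054 ]
boltpad outer [0.6046 0.0898 0.055 ]
bolt in [0.6008 0.1014 0.055 ]
plunger [0.5216 0.3353 0.035 ]
scene hub [0.5641 0.2267 0.04  ]
scene small [0.5623 0.2775 0.058 ]
scene large [0.5113 0.2187 0.06  ]
scene bearing [0.5691 0.1723 0.054 ]
```

```bash
python3 - <<'E'
from h import *
from plant import cams
T=dict(np.load("pics/top0.npz"));S=dict(np.load("pics/scene0.npz"))
for f in(T,S):
    p=cloud(f);x,y,z=[p[...,i] for i in range(3)]
    for a in np.arange(-.6,.2,.1):
        m=(y>a)&(y<a+.1)&(x>.2)&(x<.65)&(z<.7); print(round(a,1),np.nanmax(z[m]).round(3) if m.any() else None,end=' | ')
    print()
    m=(z>.09)&(x>.4)&(x<.8)&(y>-.05)&(y<.11)&(z<.12); print("pluggauge",np.nanmedian(p[m],0) if m.any() else 0)
    m=(z>.12)&(z<.35)&(x>.45)&(x<.85)&(y>.05)&(y<.45)
    q=p[m]; c,s=np.cos(.316),np.sin(.316); d=q[:,:2]-[.5629,.2257]; b=np.c_[d[:,0]*c+d[:,1]*s,-d[:,0]*s+d[:,1]*c]
    print("head base-frame extents",b.min(0),b.max(0),q[:,2].max())
print(cams.grab_frame("wrist")["T_tool_cam"])
E
```

```text
-0.6 -0.736 | -0.5 0.033 | -0.4 0.034 | -0.3 0.196 | -0.2 0.196 | -0.1 0.197 | -0.0 0.278 | 0.1 0.073 | 
pluggauge [0.72915449 0.05174424 0.10253483]
head base-frame extents [ 0.03354962 -0.04791544] [0.16382196 0.02843532] 0.2796557353302509
-0.6 None | -0.5 None | -0.4 None | -0.3 0.193 | -0.2 0.195 | -0.1 0.196 | -0.0 0.279 | 0.1 0.071 | 
pluggauge [0.73219003 0.0500707  0.10201764]
head base-frame extents [ 0.03354839 -0.05092177] [0.16781909 0.02656679] 0.2775950181817912
[[-3.92762852e-04 -9.50995542e-01 -3.09204341e-01  7.97774274e-02]
 [ 9.99999739e-01 -1.85961697e-04 -6.98289046e-04 -4.81625275e-04]
 [ 6.06569606e-04 -3.09204535e-01  9.50995367e-01 -1.44733053e-01]
 [ 0.00000000e+00  0.00000000e+00  0.00000000e+00  1.00000000e+00]]
```

```bash
python3 - <<'E'
from h import *
T=dict(np.load("pics/top0.npz"))
p=cloud(T);x,y,z=[p[...,i] for i in range(3)]
m=(y>0)&(y<.3)&(x>.2)&(x<.65)&(z>.075)&(z<.7)
for v,u in list(zip(*np.where(m)))[::15]: print(u,v,p[v,u].round(3))
m=(y>-.4)&(y<0)&(x>.2)&(x<.65)&(z>.15)&(z<.7); print(p[m].min(0),p[m].max(0))
E
```

```text
299 183 [0.65  0.267 0.194]
301 184 [0.647 0.264 0.197]
301 185 [0.646 0.263 0.197]
301 186 [0.644 0.263 0.198]
300 187 [0.645 0.266 0.18 ]
315 187 [0.628 0.237 0.272]
307 188 [0.64  0.253 0.198]
322 188 [0.627 0.226 0.268]
312 189 [0.625 0.242 0.273]
301 190 [0.639 0.264 0.183]
316 190 [0.623 0.236 0.272]
305 191 [0.621 0.254 0.272]
320 191 [0.622 0.229 0.272]
307 192 [0.62  0.25  0.274]
322 192 [0.62  0.226 0.27 ]
309 193 [0.618 0.247 0.275]
324 193 [0.62  0.223 0.265]
309 194 [0.616 0.247 0.274]
324 194 [0.617 0.223 0.271]
307 195 [0.614 0.25  0.275]
322 195 [0.615 0.226 0.273]
304 196 [0.613 0.255 0.271]
319 196 [0.613 0.231 0.276]
298 197 [0.613 0.265 0.265]
313 197 [0.611 0.24  0.278]
328 197 [0.614 0.216 0.263]
306 198 [0.61  0.252 0.272]
321 198 [0.61  0.227 0.272]
300 199 [0.609 0.262 0.267]
315 199 [0.608 0.237 0.274]
330 199 [0.612 0.213 0.25 ]
307 200 [0.606 0.25  0.278]
322 200 [0.608 0.226 0.263]
299 201 [0.607 0.263 0.262]
314 201 [0.606 0.239 0.27 ]
329 201 [0.609 0.214 0.248]
306 202 [0.603 0.252 0.273]
321 202 [0.607 0.227 0.254]
298 203 [0.603 0.265 0.264]
313 203 
[... 179 characters left out ...]
2 0.257]
321 206 [0.602 0.227 0.238]
306 207 [0.598 0.252 0.253]
322 207 [0.601 0.226 0.234]
310 208 [0.597 0.246 0.248]
299 209 [0.595 0.264 0.251]
314 209 [0.597 0.239 0.237]
304 210 [0.594 0.256 0.248]
319 210 [0.597 0.231 0.225]
311 211 [0.595 0.244 0.229]
305 212 [0.592 0.254 0.234]
321 212 [0.601 0.228 0.178]
320 213 [0.599 0.229 0.179]
311 215 [0.594 0.245 0.181]
435 453 [0.202 0.039 0.244]
439 454 [0.202 0.033 0.247]
437 455 [0.202 0.038 0.254]
435 456 [0.201 0.042 0.256]
457 456 [0.2   0.006 0.252]
444 457 [0.201 0.028 0.26 ]
438 458 [0.201 0.039 0.265]
434 459 [0.201 0.046 0.271]
436 460 [0.2   0.043 0.271]
[ 0.4747499  -0.27824276  0.15007793] [ 0.51953784 -0.03640661  0.1969524 ]
```

```bash
python3 -m pendant '0.0266 -0.03 -0.01 0 0 0;0.0266 -0.03 -0.01 0 0 0;0.0266 -0.03 -0.01 0 0 0;0.0266 -0.03 -0.01 0 0 0;0.0266 -0.03 -0.01 0 0 0' 0 60
python3 -m pendant '0.0266 -0.03 0 0 0 0;0.0266 -0.03 0 0 0 0;0.0266 -0.03 0 0 0 0;0.0266 -0.03 0 0 0 0;0.0266 -0.03 0 0 0 0'
python3 -m pendant '0.0266 -0.03 0 0 0 0;0.0266 -0.03 0 0 0 0;0.0266 -0.03 0 0 0 0;0.0266 -0.03 0 0 0 0;0.0266 -0.03 0 0 0 0'
```

```text
time_s: 0.78
tool_pos: [0.317, -0.4378, 0.2886]
ee_rot: [-3.141, -0.0, 0.377]
ft_force: [0.8, -0.4, 0.3]
gripper_width: 0.456
time_s: 1.4
tool_pos: [0.3854, -0.2494, 0.2885]
ee_rot: [-3.141, -0.0, 0.377]
ft_force: [0.1, -0.8, -0.7]
gripper_width: 0.004
time_s: 2.02
tool_pos: [0.4538, -0.0611, 0.2885]
ee_rot: [3.142, 0.0, 0.377]
ft_force: [-0.0, -0.4, 0.5]
gripper_width: 0.003
```

```bash
python3 -m pendant '0.0267 -0.03 0.01 0 0 0;0.0267 -0.03 0.01 0 0 0;0.0267 -0.03 0.01 0 0 0;0.0267 -0.03 0.01 0 0 0;0.0267 -0.03 0.01 0 0 0'
python3 -m pendant '0 0 0.015 0 0 -9.3;0 0 0.015 0 0 -9.3;0 0 0.015 0 0 -9.3;0 0 0.015 0 0 -9.3;0 0 0.015 0 0 -9.3'
python3 - <<'E'
from h import *
from plant import cams,status
s=status.state(); f=cams.grab_frame("wrist"); cv2.imwrite("pics/w1.png",f["image"][:,:,::-1])
f2=cams.grab_frame("scene"); cv2.imwrite("pics/s1.png",cv2.resize(f2["image"][100:380,180:520,::-1],None,fx=2,fy=2))
print(s["tool_pos"],np.degrees(s["ee_rot"]),s["joints"])
p=cloud(dict(f,origin=np.zeros(3),orientation=np.zeros(3)))
M=f["T_tool_cam"];Rt=R.from_euler('xyz',s["ee_rot"]).as_matrix()
p=(p@M[:3,:3].T+M[:3,3])@Rt.T+s["tool_pos"]
x,y,z=[p[...,i] for i in range(3)]
m=(z>.064)&(z<.073)&(np.hypot(x-.563,y-.226)<.125)
n,l,st,c=cv2.connectedComponentsWithStats(m.astype(np.uint8))
for i in range(1,n):
    if st[i,4]>80: print(c[i].round(),st[i,4],np.nanmean(p[l==i],0).round(4))
E
```

```text
time_s: 2.65
tool_pos: [0.5228, 0.1275, 0.2381]
ee_rot: [3.142, 0.0, 0.377]
ft_force: [-0.6, -0.4, 0.5]
gripper_width: 0.002
time_s: 3.28
tool_pos: [0.5224, 0.1262, 0.1629]
ee_rot: [-3.141, 0.0, 1.194]
ft_force: [-0.6, 0.5, 0.1]
gripper_width: 0.005
[0.52243433 0.12618745 0.16290737] [-1.79971410e+02  1.69696719e-02  6.83999395e+01] [1.90640615e-01 6.61488327e-02 1.97827366e+00 2.08300770e-05
 1.09775013e+00 5.67623369e-01]
[147.   6.] 389 [0.4824 0.2919 0.0663]
[491. 137.] 666 [0.6411 0.1542 0.0663]
[271. 236.] 527 [0.4914 0.1459 0.0663]
```

View pics/w1.png

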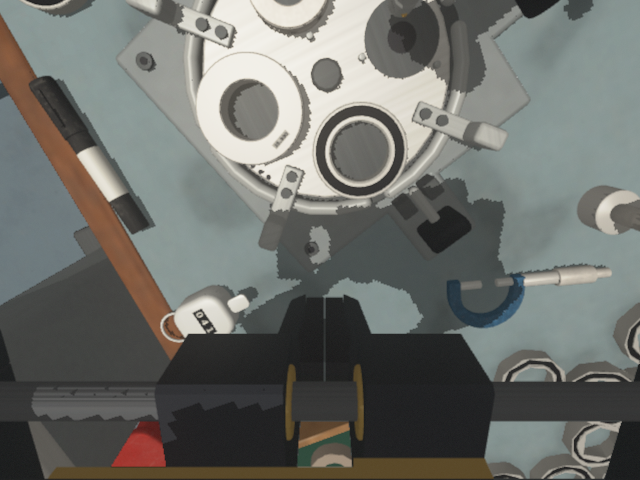

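View pics/s1.png

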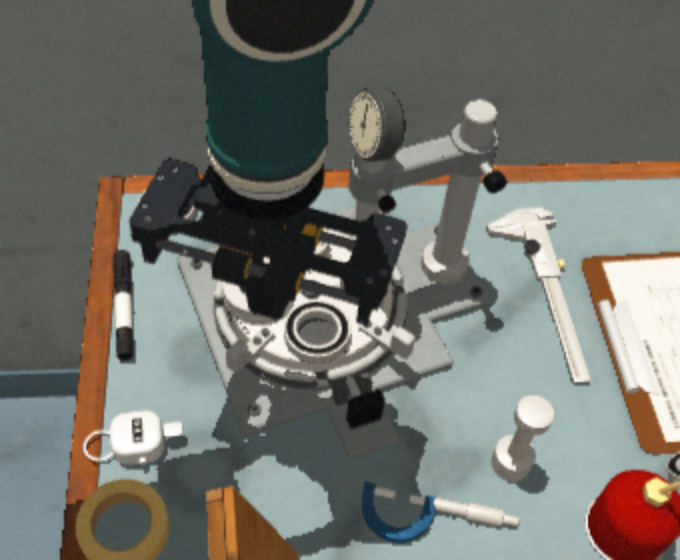

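The wrist view shows tab1 at (271,236), measured at (0.491, 0.146, 0.066) and matching the top view. The closed fingers stand on its counter-clockwise side, with the bearing well inside them. I'll go down beside the tab.

```bash
python3 -m pendant '0 0 0.023 0 0 0;0 0 0.023 0 0 0;0 0 0.023 0 0 0;0 0 0.023 0 0 0;0 0 0.023 0 0 0'
python3 -m pendant '0.0001 -0.0037 0 0 0 2;0.0001 -0.0037 0 0 0 2;0.0001 -0.0037 0 0 0 2;0 0 0 0 0 0;0 0 0 0 0 0'
```

```text
time_s: 4.0
tool_pos: [0.5232, 0.1263, 0.0487]
ee_rot: [3.141, -0.001, 1.185]
ft_force: [0.0, 0.0, 0.5]
gripper_width: 0.001
time_s: 4.62
tool_pos: [0.5132, 0.131, 0.0492]
ee_rot: [3.141, -0.0, 1.083]
ft_force: [0.6, -0.4, 0.1]
gripper_width: 0.007
```

```bash
python3 -m pendant '0.0001 -0.0056 0 0 0 3;0.0001 -0.0056 0 0 0 3;0.0001 -0.0056 0 0 0 3;0.0001 -0.0056 0 0 0 3;0.0001 -0.0056 0 0 0 3'
python3 -m pendant '0.0001 -0.0056 0 0 0 3;0.0001 -0.0056 0 0 0 3;0.0001 -0.0056 0 0 0 3;0.0001 -0.0056 0 0 0 3;0.0001 -0.0056 0 0 0 3'
cat > meas.py <<'E'
from h import *
from plant import cams,status
import sys
s=status.state(); f=cams.grab_frame("top"); p=cloud(f); x,y,z=[p[...,i] for i in range(3)]
C=np.array([.56285,.2257])
m=(z>.064)&(z<.073)&(abs(np.hypot(x-C[0],y-C[1])-.107)<.016)
n,l,st,c=cv2.connectedComponentsWithStats(m.astype(np.uint8))
for i in range(1,n):
    if st[i,4]>25:
        q=np.nanmean(p[l==i],0); d=q[:2]-C; print("tab",c[i].round(),st[i,4],q.round(4),"r",np.hypot(*d).round(4),"th",np.degrees(np.arctan2(d[1],d[0])).round(1))
d=s["tool_pos"][:2]-C; print("tcp",s["tool_pos"].round(4),"r",np.hypot(*d).round(4),"th",(np.degrees(np.arctan2(d[1],d[0]))%360).round(1),"yaw",np.degrees(s["ee_rot"][2]).round(1),"F",s["ft_force"].round(1),"q6",s["joints"][5].round(2),"t",s["time_s"])
cv2.imwrite(f"pics/{sys.argv[1]}.png",cv2.resize(f["image"][130:310,220:420,::-1],None,fx=3,fy=3,interpolation=cv2.INTER_CUBIC))
E
python3 meas.py t2
```

```text
time_s: 5.25
tool_pos: [0.4909, 0.1467, 0.0492]
ee_rot: [3.14, -0.001, 0.82]
ft_force: [2.1, -1.9, -1.1]
gripper_width: 0.003
time_s: 5.88
tool_pos: [0.473, 0.168, 0.0492]
ee_rot: [3.14, -0.002, 0.558]
ft_force: [2.9, -3.0, -1.0]
gripper_width: 0.002
tab [372. 221.] 61 [0.5997 0.1251 0.0684] r 0.1071 th -69.9
tab [272. 256.] 59 [0.5265 0.3253 0.0681] r 0.106 th 110.1
tcp [0.473  0.168  0.0492] r 0.1068 th 212.7 yaw 32.0 F [ 2.9 -3.  -1. ] q6 1.31 t 5.875
```

View pics/t2.png

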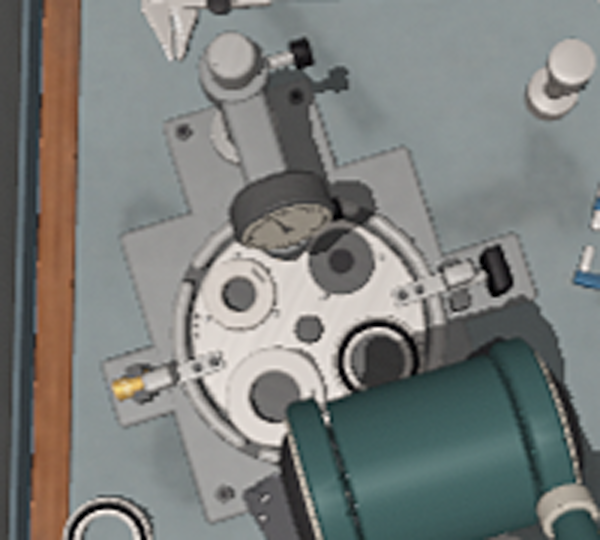

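The turret is following. Tabs at (372,221) and (272,256) put it 47° from zero. I'll push on 36°.

```bash
python3 -m pendant '0.0002 -0.0075 0 0 0 4;0.0003 -0.0075 0 0 0 4;0.0002 -0.0075 0 0 0 4;0.0003 -0.0075 0 0 0 4;0.0002 -0.0075 0 0 0 4'
python3 -m pendant '0.0002 -0.0075 0 0 0 4;0.0003 -0.0075 0 0 0 4;0.0002 -0.0056 0 0 0 3;0.0001 -0.0056 0 0 0 3;0.0001 -0.0037 0 0 0 2'
python3 meas.py t3
```

```text
time_s: 6.55
tool_pos: [0.4584, 0.2027, 0.0491]
ee_rot: [3.141, -0.001, 0.209]
ft_force: [2.1, -2.2, -0.5]
gripper_width: 0.001
time_s: 7.18
tool_pos: [0.4561, 0.2323, 0.049]
ee_rot: [3.141, -0.001, -0.069]
ft_force: [1.5, -3.2, 0.8]
gripper_width: 0.002
tab [337. 188.] 60 [0.6655 0.1957 0.0679] r 0.107 th -16.3
tab [271. 223.] 63 [0.593  0.3282 0.0683] r 0.1068 th 73.6
tab [373. 254.] 63 [0.5331 0.1234 0.068 ] r 0.1065 th -106.2
tcp [0.4561 0.2323 0.049 ] r 0.107 th 176.5 yaw -3.9 F [ 1.5 -3.2  0.8] q6 2.06 t 7.175
```

View pics/t3.png

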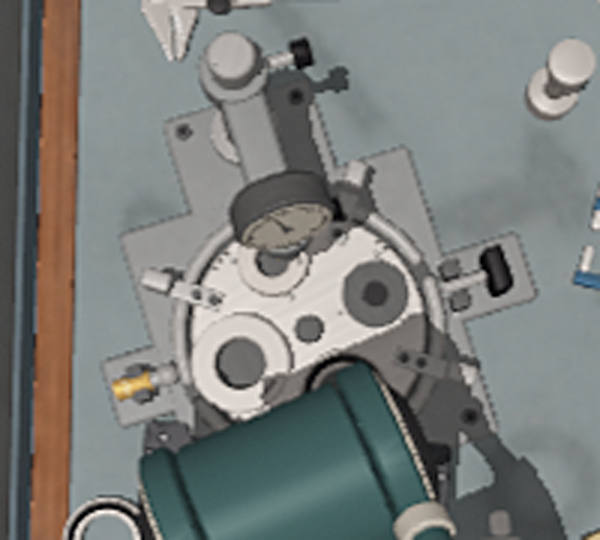

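10.5° remains, so the last part goes slowly.

```bash
python3 -m pendant '0.0001 -0.0037 0 0 0 2;0.0001 -0.0037 0 0 0 2;0.0001 -0.0028 0 0 0 1.5;0 -0.0019 0 0 0 1;0 0 0 0 0 0'
python3 meas.py t4
```

```text
time_s: 7.85
tool_pos: [0.4572, 0.2449, 0.0487]
ee_rot: [-3.141, 0.0, -0.181]
ft_force: [0.3, 0.2, -0.6]
gripper_width: 0.004
tab [346. 192.] 60 [0.658  0.1773 0.0677] r 0.1068 th -27.0
tab [275. 214.] 59 [0.6112 0.3208 0.0681] r 0.1067 th 63.0
tab [369. 263.] 59 [0.5147 0.1305 0.0685] r 0.1066 th -116.8
tcp [0.4572 0.2449 0.0487] r 0.1074 th 169.7 yaw -10.4 F [ 0.3  0.2 -0.6] q6 2.2 t 7.85
```

It clicked: the turret jumped ahead of the finger, the force is zero, and tab0 sits at 63.1°, so the small ring is at 18.1°, equal to the base yaw. I'll back off, rise and go round the operator's side to the bolt.

```bash
python3 -m pendant '0 0.003 -0.005 0 0 0;0 0.003 -0.025 0 0 0;0 0.003 -0.025 0 0 0;0 0.003 -0.025 0 0 0;0 0.003 -0.025 0 0 0'
python3 -m pendant '0.005 0.03 0 0 0 0;0.005 0.03 0 0 0 0;0.005 0.03 0 0 0 0;0.005 0.03 0 0 0 0;0.005 0.03 0 0 0 0'
python3 -m pendant '0 0 0 0 0 -9.9;0 0 0 0 0 -9.9;0 0 0 0 0 -9.9;0 0 0 0 0 -9.9;0 0 0 0 0 -9.9'
python3 -m pendant '0 0 0 0 0 -9.9;0 0 0 0 0 -9.9;0 0 0 0 0 -9.9;0 0 0 0 0 -9.9;0 0 0 0 0 -9.9'
python3 -m pendant '0 0 0 0 0 -9.9;0 0 0 0 0 -9.6;0 0 0 0 0 0;0 0 0 0 0 0;0 0 0 0 0 0'
python3 meas.py t5
```

```text
time_s: 8.52
tool_pos: [0.4544, 0.2296, 0.1548]
ee_rot: [-3.141, -0.0, -0.182]
ft_force: [1.4, -1.1, -0.7]
gripper_width: 0.004
time_s: 9.15
tool_pos: [0.4518, 0.0767, 0.1541]
ee_rot: [-3.141, -0.001, -0.181]
ft_force: [-0.2, 0.5, -0.5]
gripper_width: 0.009
time_s: 9.78
tool_pos: [0.4518, 0.0776, 0.154]
ee_rot: [3.141, -0.0, 0.688]
ft_force: [0.7, 1.0, -0.5]
gripper_width: 0.001
time_s: 10.4
tool_pos: [0.4518, 0.0777, 0.154]
ee_rot: [3.141, -0.0, 1.552]
ft_force: [-0.5, 0.2, 0.6]
gripper_width: 0.005
time_s: 11.02
tool_pos: [0.452, 0.0778, 0.1538]
ee_rot: [3.141, 0.0, 1.885]
ft_force: [-0.3, -0.0, 0.3]
gripper_width: 0.003
tab [346. 192.] 58 [0.6577 0.1775 0.0681] r 0.1064 th -26.9
tab [275. 214.] 58 [0.6111 0.3208 0.068 ] r 0.1067 th 63.1
tab [369. 263.] 61 [0.5148 0.1306 0.0681] r 0.1066 th -116.8
tab [297. 285.] 60 [0.4681 0.2739 0.0681] r 0.1063 th 153.1
tcp [0.452  0.0778 0.1538] r 0.1848 th 233.2 yaw 108.0 F [-0.3 -0.   0.3] q6 -0.2 t 11.025
```

View pics/t5.png

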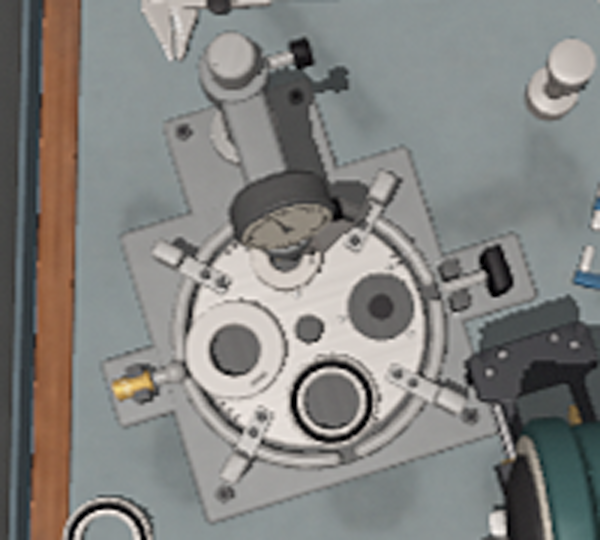

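The picture shows the small ring under the plug (crop 285,265), the tabs symmetric about the base and the bolt pad at (495,270) still out. Next I move to just outside the bolt pad.

```bash
python3 -m pendant '-0.0114 0.029 0 0 0 0;-0.0114 0.029 0 0 0 0;-0.0114 0.029 0 0 0 0;-0.0114 0.029 0 0 0 0;-0.0114 0.029 0 0 0 0'
python3 - <<'E'
from h import *
from plant import cams,status
s=status.state(); f=cams.grab_frame("wrist"); cv2.imwrite("pics/w6.png",f["image"][:,:,::-1])
p=cloud(dict(f,origin=np.zeros(3),orientation=np.zeros(3)))
M=f["T_tool_cam"];Rt=R.from_euler('xyz',s["ee_rot"]).as_matrix()
p=(p@M[:3,:3].T+M[:3,3])@Rt.T+s["tool_pos"]
d=p[...,:2]-[.56285,.2257]; c,sn=np.cos(.316),np.sin(.316)
bx=d[...,0]*c+d[...,1]*sn; by=-d[...,0]*sn+d[...,1]*c
m=(by<-.12)&(by>-.15)&(abs(bx)<.03)&(p[...,2]>.05)&(p[...,2]<.06)
print("pad",bx[m].min(),bx[m].max(),by[m].min(),by[m].max(),p[m][:,2].mean())
e=s["tool_pos"][:2]-[.56285,.2257]; print("tcp base",e@[c,sn],e@[-sn,c],s["tool_pos"],s["ee_rot"])
E
```

```text
time_s: 11.7
tool_pos: [0.6085, 0.0686, 0.1535]
ee_rot: [-3.141, -0.0, 1.886]
ft_force: [-0.3, -0.2, -0.1]
gripper_width: 0.007
pad -0.016655648943868707 0.014764115427646322 -0.14139559964815707 -0.12800094344936455 0.053098558978044455
tcp base -0.005426957050912721 -0.16351857292309063 [0.60850795 0.06859135 0.15348616] [-3.14131275e+00 -8.88692995e-05  1.88565040e+00]
```

View pics/w6.png

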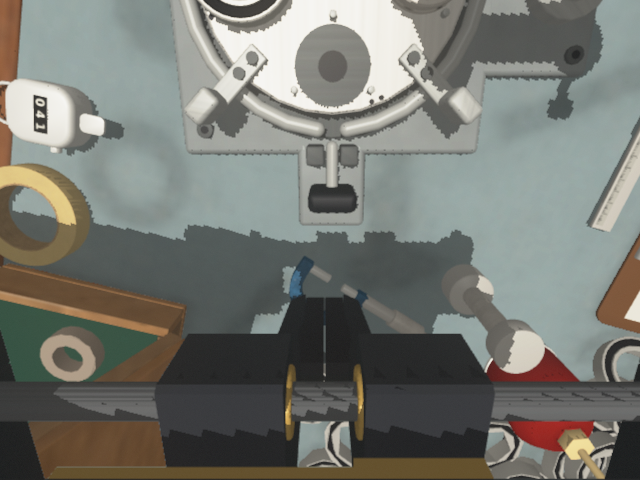

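The pad (px 333,200) is where expected: outer face at base y = -141 mm. Plug gauge clearance to the gripper body is small, so I'll stay at z≈0.044, shifted slightly inward.

```bash
python3 -m pendant '0.0025 -0.0015 0.022 0 0 0;0.0025 -0.0015 0.022 0 0 0;0 0 0.022 0 0 0;0 0 0.022 0 0 0;0 0 0.0215 0 0 0'
python3 -m pendant '0.002 0 0 0 0 0;0.002 0 0 0 0 0;0.002 0 0 0 0 0;0.002 0 0 0 0 0;0.002 0 0 0 0 0'
python3 -m pendant '0.002 0 0 0 0 0;0.002 0 0 0 0 0;0.002 0 0 0 0 0;0 0 0 0 0 0;0 0 0 0 0 0'
```

```text
time_s: 12.38
tool_pos: [0.6026, 0.0725, 0.0434]
ee_rot: [-3.141, -0.0, 1.886]
ft_force: [-0.6, 0.1, -0.0]
gripper_width: 0.008
time_s: 13.0
tool_pos: [0.601, 0.0819, 0.0453]
ee_rot: [3.14, 0.001, 1.886]
ft_force: [1.0, -1.6, 2.1]
gripper_width: 0.005
time_s: 13.62
tool_pos: [0.5978, 0.0879, 0.0439]
ee_rot: [-3.141, -0.0, 1.887]
ft_force: [1.7, -1.0, 1.0]
gripper_width: 0.004
```

```bash
python3 -m pendant '0.0015 0 0 0 0 0;0.0015 0 0 0 0 0;0.001 0 0 0 0 0;0 0 0 0 0 0;0 0 0 0 0 0'
python3 -m pendant '0.001 0 0 0 0 0;0.001 0 0 0 0 0;0 0 0 0 0 0;0 0 0 0 0 0;0 0 0 0 0 0'
```

```text
time_s: 14.25
tool_pos: [0.5969, 0.0907, 0.044]
ee_rot: [-3.141, 0.001, 1.887]
ft_force: [3.0, -4.7, -1.3]
gripper_width: 0.006
time_s: 14.88
tool_pos: [0.5969, 0.0908, 0.044]
ee_rot: [-3.141, 0.004, 1.887]
ft_force: [3.8, -12.0, -1.2]
gripper_width: 0.008
```

```bash
python3 -m pendant '0.001 0 0 0 0 0;0.001 0 0 0 0 0;0 0 0 0 0 0;0 0 0 0 0 0;0 0 0 0 0 0'
python3 -m pendant '-0.002 0 0 0 0 0;-0.004 0 0 0 0 0;-0.006 0 0 0 0 0;-0.006 0 0 0 0 0;-0.004 0 -0.01 0 0 0'
python3 -m pendant '0 0 -0.022 0 0 0;0 0 -0.022 0 0 0;0 0 -0.022 0 0 0;0 0 -0.022 0 0 0;0 0 -0.01 0 0 0'
python3 - <<'E'
from h import *
from plant import cams,status
s=status.state(); f=cams.grab_frame("wrist"); cv2.imwrite("pics/w7.png",f["image"][:,:,::-1])
p=cloud(dict(f,origin=np.zeros(3),orientation=np.zeros(3)))
M=f["T_tool_cam"];Rt=R.from_euler('xyz',s["ee_rot"]).as_matrix()
p=(p@M[:3,:3].T+M[:3,3])@Rt.T+s["tool_pos"]
d=p[...,:2]-[.56285,.2257]; c,sn=np.cos(.316),np.sin(.316)
bx=d[...,0]*c+d[...,1]*sn; by=-d[...,0]*sn+d[...,1]*c
m=(by<-.1)&(by>-.15)&(abs(bx)<.03)&(p[...,2]>.05)&(p[...,2]<.06)
print("pad",bx[m].min(),bx[m].max(),by[m].min(),by[m].max(),p[m][:,2].mean())
E
python3 meas.py t7
```

```text
time_s: 15.5
tool_pos: [0.5968, 0.091, 0.0441]
ee_rot: [3.142, 0.006, 1.887]
ft_force: [5.0, -17.0, -2.3]
gripper_width: 0.003
time_s: 16.12
tool_pos: [0.6015, 0.0742, 0.0535]
ee_rot: [-3.139, -0.001, 1.887]
ft_force: [-0.5, -0.8, 0.4]
gripper_width: 0.006
time_s: 16.75
tool_pos: [0.6035, 0.0745, 0.1545]
ee_rot: [3.138, 0.001, 1.887]
ft_force: [-0.3, -0.5, 0.3]
gripper_width: 0.006
pad -0.016579789244373408 0.01490394767062736 -0.12838025693399524 -0.1140395864504582 0.05304995904702542
tab [346. 192.] 58 [0.6578 0.1774 0.068 ] r 0.1065 th -26.9
tab [275. 214.] 56 [0.6113 0.3208 0.068 ] r 0.1067 th 63.0
tab [369. 263.] 59 [0.5148 0.1305 0.0682] r 0.1066 th -116.8
tab [297. 285.] 61 [0.468  0.2738 0.0682] r 0.1063 th 153.1
tcp [0.6039 0.0746 0.1553] r 0.1566 th 285.2 yaw 108.1 F [0.6 0.2 0.4] q6 -0.23 t 16.8
```

View pics/w7.png

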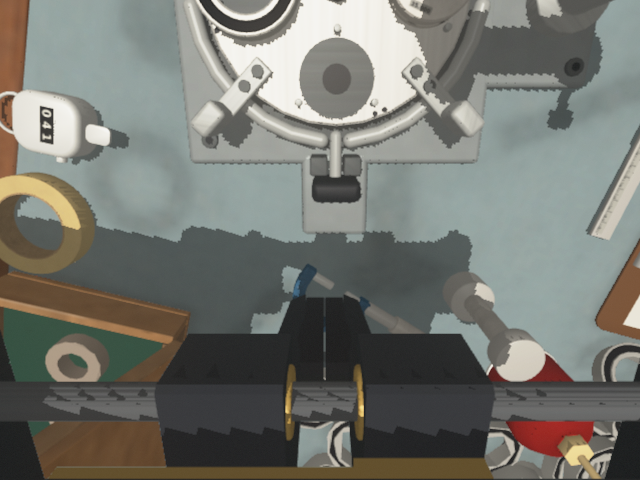

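The pad (px 336,188) is now against its guide. It moved 13 to 14 mm (-141.4 to -128.4 mm outer edge, -128.0 to -114.0 mm inner edge). The turret is unchanged at 18.1° and the robot is clear.

```bash
python3 -c "
from plant import manip; print(manip.job_done())"
```

```text
the job is handed in; nothing more can be done
None
```

The small ring is clicked in under the plug with the lock bolt pushed in, and I handed the job in at about 17 s of the 61 s allowed. The hand-in gives no verdict, so these are my own last checks:

- **Turret:** I pushed tab1 about 75° clockwise from the operator's side. The turret jumped ahead of the finger into the click with the bolt still out, and the force at the finger dropped to zero. The four tabs put the small ring at 18.1° in the world frame, which matches the base's measured turn. It stayed at 18.1° after locking.
- **Lock bolt:** I pushed the thumb piece until it stopped, with the force rising to about 17 N without further movement. The wrist camera showed 13 to 14 mm of travel, against the 11.5 mm needed and 14 mm full.
- **Contacts:** The arm was backed off and raised clear, with wrist force near zero. I saw no sign of touching the rings, the bearing or the gauge head. The tally counter and plug gauge looked undisturbed in the last wrist picture. I did not measure the loose things again, and that picture does not show the marker or the loose bearing.

No check failed. The two edges of the thumb piece gave slightly different travel, 13.0 and 14.0 mm, which is within the 2 mm camera accuracy.

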